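# Set and lock a snowboard binding swivel disc

## Robot

A 6-joint arm with a two-finger parallel gripper is mounted at the origin on the work surface. World frame = base frame: x ahead of the robot, y to its left, z up, the work surface at z = 0. Lengths are in m, angles in rad, forces in N, time in s.
With the tool pointing down it reaches from about 0.275 to 0.775 m from the base axis. Payload 14.6 kg.
Tool frame: the origin (TCP) lies midway between the tips of the shut fingers; the grasp point (between the pads) lies 19 mm behind it; z points along the fingers, y is the line along which they close (so a half turn about z gives the same grasp; the last joint's range is limited). The gripper opens to 85 mm and grips with 20 to 120 N. Pads are 22 mm wide; open, the fingers measure 114 mm over their backs; the gripper's body (76 mm by 85 mm) begins 54 mm behind the grasp point. The pads swing forward as they close: fully open they stand 13 mm farther back than shut.
Start: joints at [1.084, 0.263, -0.048, 1.259, 0, 1.415], TCP at [0.171, 0.496, 0.231] pointing down, gripper open.
Joint ranges: [-2.65, 2.65], [-0.89, 1.7], [-1.18, 1.37], [-2.13, 2.11], [-1.35, 1.29], [-3.14, 3.14]. Speed limits (rad/s): [1.89, 1.89, 2.57, 2.79, 3.14, 3.14].

## Interface

Orientations are given as a unit quaternion [x, y, z, w].
In Python, from cell import env gives the robot as it stands.
- The arm moves only by the tool arm_command, never from a script. Its argument "commands" is a list of rows, each an object with "angular": the turn, a rotation vector about the tool's x, y, z in degrees, a list of three; "offset": the shift along the tool's x, y, z in cm, a list of three; "claw": the opening, from 0 (shut) to 1 (fully open). In form: [{"angular": [ax, ay, az], "offset": [tx, ty, tz], "claw": claw}, ...]. A call has 1 to 8 rows; each row shifts and turns the commanded pose from where the row before left it, along the tool's axes as they then stand; what a row does not reach is not made up. A row lasts 1/12 s, in which the tool goes at most 41.7 mm and 7.16 degrees, less where a joint would pass 70% of its speed; a pose out of reach is approached as far as the arm can. A call is refused whole if a number of a shift passes 4.17 or a number of a turn 7.16, either way. A call with a gripper value outside its range is refused whole. The fingers move at their own pace and stop on an object; the grip force is fixed at half the most. Time passes only in rows, so rows that do not move let the fingers close. It gives the time, the measured TCP pose, the force, the opening and the grip force at its end, in the units of the state.
- env.get_obs(): the state, without advancing time (a new reading comes with each control period).
- env.capture(name): name is "side" or "top" or "wrist"; returns the picture (400x640x3 uint8, red, green, blue); there is no depth.
- env.get_calibration(name): a dict with "camera_matrix" (3x3 intrinsics, pixels), "dist_coeffs" ([k1, k2, p1, p2, k3] as OpenCV has them; the pictures are not rectified), "world_from_camera" (4x4, takes a point from camera to world coordinates); the wrist camera has in their place "T_tool_cam" (4x4, takes a point from camera to tool coordinates, whose origin is the TCP and whose axes are the flange's). Camera axes: x right, y down, z forward; pixel columns grow to the right and rows downward; lengths in m; the calibration is good to about 2 mm. A picture is of the moment at which its call begins: read the wrist's pose just before it. get_calibration takes no time and is no camera call.
- env.sign_off(): hands the job in; it is judged then, once.
The state is a dict: "clock": time; "q": joint angles; "dq": joint speeds; "tau": joint torques, N m; "ee_pos": TCP position; "ee_rot": TCP orientation; "wrist_force": force on the tool from outside, world axes, zero at the start; "ft_torque": the same for the moment, N m; "gripper_width": finger opening in m; "gripper_force": force on a finger pad.
Only numpy, scipy, OpenCV 4.12 (cv2) and the standard library are available. Lean on these libraries where they do the work, as an engineer would, in place of code of your own. Each camera call takes 0.05 s, during which the arm holds its last target. There are 200 camera calls.

## Task

On the snowboard clamped on the bench, one of the two binding swivel plates is not locked yet. Turn its disc by gentle pushes at its edge, in a thumb cut-out, until its notch faces the lock, then push the lock's bolt into the notch until it is fully home, and lean on it there for about half a second with a firm 10 to 20 N, never over 25 N, so that the taper seats; then let go. Only push, with the fingers closed: do not knock or pinch the disc or the bolt, and leave the other, locked plate and the things lying on the board as they are.

Things in the scene. Friction and masses are not known exactly. Their poses are not given: they have to be found in the camera images.
- front_plate: The unlocked swivel plate on the snowboard: a black base 98 mm across under the disc, 5 mm thick, with a tongue 46 mm wide, out to 155 mm from the disc's axis, that carries the lock. Origin: on the disc's axis, at the underside, which lies on the board's top face (85 mm above the bench). Its +y axis points from the disc's axis to the lock, z up. The lock's cover spans 86 to 116 mm along +y, 20.5 mm high.
- front_disc (a joint): Angle of the aluminium disc on that plate: 0 when the notch points straight away from the lock (-y of the plate), +3.14 or -3.14 when it faces the lock; positive is anticlockwise from above. Disc 150 mm across, top 19.5 mm and underside 5.5 mm above the board. It turns past a full turn either way on a stiff pivot (about 0.6 N m, 9 N at the cut-outs) and stays where it is left.
- notch (a point): Mouth of the tapered notch in the disc's rim, 75 mm from the disc's axis, at the height of its top; 21 mm wide at the rim, 12 mm at its floor 13 mm in; a red arrow on the disc points to it. Seen from it, at 90, 180 and 270 degrees round the rim, are three thumb cut-outs, straight-sided, 46 mm wide, floor 50 mm from the axis, open outside and right down to the board.
- mark (a point): The point of the fixed plate, 75 mm from the disc's axis on the line of the bolt, where the mouth of the notch has to stand; in line with the red line on the lock's cover.
- front_bolt (a joint): Travel of the lock's steel bolt towards the disc's axis: 0 drawn back (start), 0.018 fully home against its stop. 20 mm wide bolt, tapered nose 12 mm wide at the tip; nose and rim meet at a travel of 6 mm. It slides at about 3 N; if the notch is off by 1 to 4 mm the taper turns the disc into line at about 12 N, farther off it jams on the rim. Stays where left.
- knob (a point): Centre of the top of the bolt's upright red thumb piece, 40.5 mm above the board's top face: 26 mm wide across the bolt, 12 mm thick along it, free from 6.5 mm above the board up. It is 146 mm from the disc's axis with the bolt drawn back and 128 mm with the bolt home.
- rear_plate: The other swivel plate on the same board, of the same make: its disc is already turned to the mark and its bolt is home. Either plate may be at either end of the board. Same frame as the unlocked plate. To be left as it is.
- rear_disc (a joint): Angle of the disc on the other, locked plate; 3.14 is facing its lock. To be left as it is.
- rear_bolt (a joint): Travel of the bolt of the other, locked plate; 0.018 is home. To be left as it is.
- screwdriver: screwdriver with an orange handle, 200 mm long, lying on the snowboard beyond one plate
- screw_dish: round steel dish of screws, 80 mm across, 18 mm high, on the snowboard between the two plates
- wax_bar: yellow bar of wax, 85 x 45 x 22 mm, on the snowboard

How it is judged:
By the outcome, as a careful person would: the job done as asked, in the order asked, and still so for the second after the job is handed in, with the robot touching nothing.
It also fails if it takes over 64 s, if anything falls off the work surface, if the arm or the gripper's body presses on something with over 40 N, if the wrist force passes 120 N, or if a joint passes its speed limit or range.

## Working session

There is one attempt and no reset: what is moved stays moved. The work goes in short steps, Python scripts to look and compute and a tool call to move; the robot and the scene stay as the last step left them, time stands still between calls to the robot, and variables do not carry over. Pictures are saved under pics/ and viewed, at most 10 in all, crops included, and the job is handed in when it is done.

Besides the shell and the picture viewer there is one more tool, called in YAML: its name, and indented under it one key for each argument. arm_command: Moves the arm, as the interface text tells. Its arguments: {"type":"object","properties":{"commands":{"type":"array"}},"required":["commands"]}

```bash
mkdir -p pics; ls; python3 - <<'E'
from cell import env
import cv2
for n in("top","side"):
    cv2.imwrite(f"pics/{n}0.png",env.capture(n)[:,:,::-1])
    c=env.get_calibration(n);print(n,c)
print(env.get_calibration("wrist"));o=env.get_obs();print(o)
E
```

```text
pics
top {'camera_matrix': array([[458.89687382,   0.        , 309.28788412],
       [  0.        , 458.89687382, 197.20747321],
       [  0.        ,   0.        ,   1.        ]]), 'dist_coeffs': array([-0.12323608,  0.        ,  0.        ,  0.        ,  0.        ]), 'world_from_camera': array([[ 0.01009271, -0.99490454,  0.10031494,  0.41991626],
       [-0.99994497, -0.01032906, -0.00183692,  0.04983485],
       [ 0.00286372, -0.10029088, -0.99495404,  1.70073282],
       [ 0.        ,  0.        ,  0.        ,  1.        ]])}
side {'camera_matrix': array([[417.23614619,   0.        , 313.13647712],
       [  0.        , 417.23614619, 203.01531555],
       [  0.        ,   0.        ,   1.        ]]), 'dist_coeffs': array([-0.00353577,  0.        ,  0.        ,  0.        ,  0.        ]), 'world_from_camera': array([[ 0.80072692, -0.39419401,  0.45105153,  0.03827509],
       [-0.59900876, -0.53317726,  0.59741988, -0.67408899],
       [ 0.00499108, -0.748554  , -0.66305505,  0.91176926],
       [ 0.        ,  0.        ,  0.        ,  1.        ]])}
{'camera_matrix': array([[35
[... 602 characters left out ...]
1, 'q': array([ 1.08370247e+00,  2.63482338e-01, -4.88542478e-02,  1.25939896e+00,
        1.21092564e-05,  1.41549359e+00]), 'dq': array([-5.30066089e-04, -8.06723772e-04,  1.78850582e-03,  2.75687754e-03,
        3.45023299e-05, -5.72900942e-04]), 'tau': array([ 3.48123576e-03, -6.38575172e+01,  3.85061288e+01,  1.00484796e-02,
       -1.50867791e-04,  8.50028528e-06]), 'ee_pos': array([0.17090264, 0.49615375, 0.23087648]), 'ee_rot': array([ 1.65135647e-01,  9.86270753e-01, -4.43681829e-04, -1.54002704e-04]), 'wrist_force': array([-0.30272113, -0.43139752,  0.15100465]), 'ft_torque': array([-0.02346876, -0.02932704, -0.01025538]), 'gripper_force': 0.0, 'gripper_width': 0.08547596100177583}
```

View pics/top0.png

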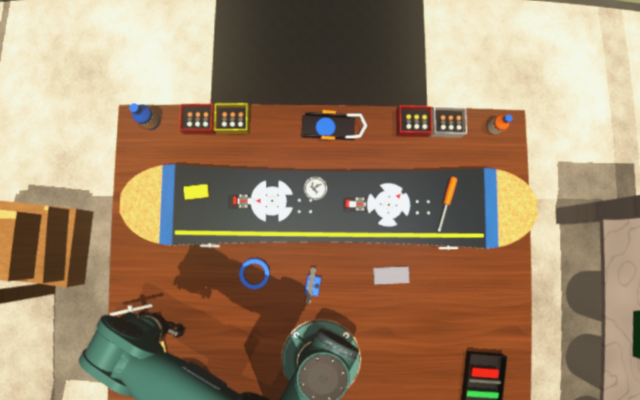

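View pics/side0.png

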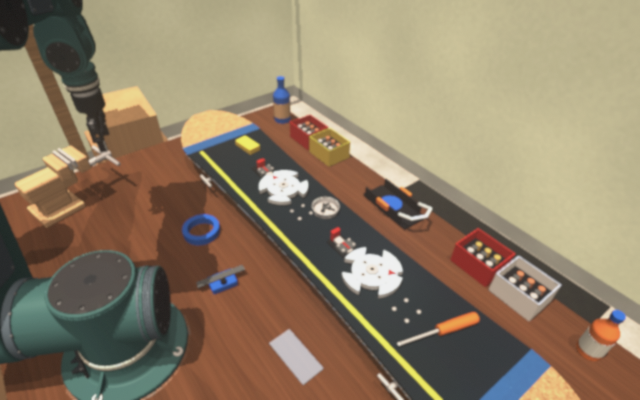

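The top view shows two plates, with discs near (271,201) and (389,204). Both locks are on the image left, which is +y. I'll zoom in to tell which is unlocked.

```bash
python3 - <<'E'
from cell import env
import cv2,numpy as np
a=env.capture("top")[:,:,::-1][165:240,220:420]
b=env.capture("side")[:,:,::-1][150:300,240:420]
cv2.imwrite("pics/z.png",np.vstack([cv2.resize(a,(800,300),interpolation=cv2.INTER_CUBIC),cv2.copyMakeBorder(cv2.resize(b,(360,300),interpolation=cv2.INTER_CUBIC),0,0,0,440,0)]))
E
```

```text
(no output)
```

View pics/z.png

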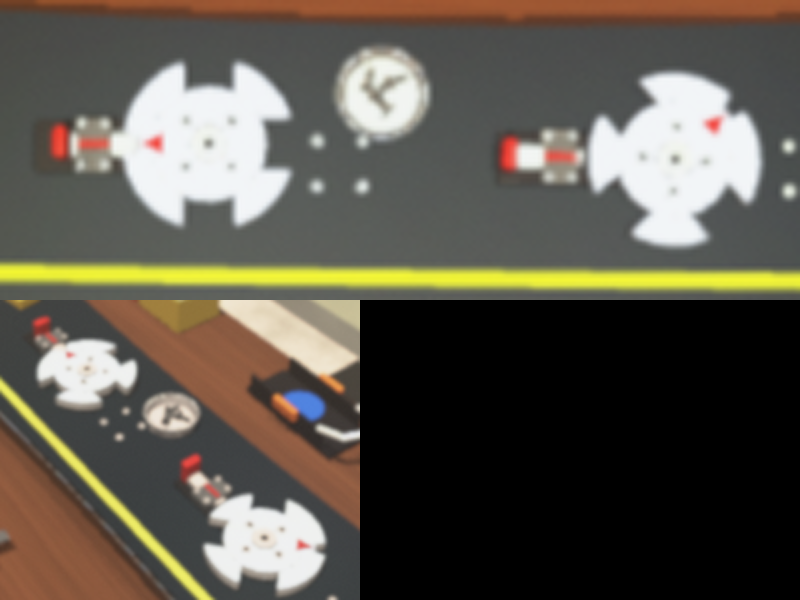

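The right plate (disc at top-image pixel (389,205)) is unlocked: its bolt is drawn back and its arrow points up-right. I'll get a rough pose, then refine it with the wrist camera.

```bash
cat > h.py <<'E'
import numpy as np,cv2
from scipy.spatial.transform import Rotation as R
from cell import env
def cam(n):
    c=env.get_calibration(n)
    if n!="wrist": return c,c["world_from_camera"]
    o=env.get_obs();T=np.eye(4);T[:3,:3]=R.from_quat(o["ee_rot"]).as_matrix();T[:3,3]=o["ee_pos"]
    return c,T@c["T_tool_cam"]
def ray(c,T,px,z):
    p=cv2.undistortPoints(np.float64(px).reshape(-1,1,2),c["camera_matrix"],c["dist_coeffs"]).reshape(-1,2)
    d=np.c_[p,np.ones(len(p))]@T[:3,:3].T; s=(z-T[2,3])/d[:,2]
    return T[:3,3]+d*s[:,None]
def ortho(n,z,x0,x1,y0,y1,mm=1.):
    """orthophoto of plane z: image right=-y, up=+x; pixel = mm"""
    c,T=cam(n); im=env.capture(n)[:,:,::-1]
    ys=np.arange(y1,y0,-mm/1e3);xs=np.arange(x1,x0,-mm/1e3)
    Y,X=np.meshgrid(ys,xs);P=np.c_[X.ravel(),Y.ravel(),np.full(X.size,z)]
    I=np.linalg.inv(T);q,_=cv2.projectPoints(P,cv2.Rodrigues(I[:3,:3])[0],I[:3,3],c["camera_matrix"],c["dist_coeffs"])
    q=q.reshape(*X.shape,2).astype(np.float32)
    return cv2.remap(im,q[...,0],q[...,1],cv2.INTER_CUBIC)
E
python3 - <<'E'
from h import *
c,T=cam("top");u=lambda x,y:(220+(x+.5)/4-.5,165+(y+.5)/4-.5)
print(ray(c,T,[u(676,159),u(713,124)],.1045)); print(ray(c,T,[u(509,154)],.1255)); print(ray(c,T,[u(382,92)],.1)) 
o=env.get_obs();print(R.from_quat(o["ee_rot"]).as_matrix().round(3))
E
```

```text
[[ 0.55849047 -0.23146112  0.1045    ]
 [ 0.5896786  -0.26447093  0.1045    ]]
[[ 0.5595692  -0.08292388  0.1255    ]]
[[0.61535975 0.02671225 0.1       ]]
[[-0.945  0.326 -0.   ]
 [ 0.326  0.945 -0.001]
 [ 0.    -0.001 -1.   ]]
```

arm_command:
  commands:
    - {"angular":[0,0,0],"offset":[-2.3,-2.2,-0.6],"claw":0}
    - {"angular":[0,0,0],"offset":[-2.3,-2.2,-0.6],"claw":0}
    - {"angular":[0,0,0],"offset":[-2.3,-2.2,-0.6],"claw":0}
    - {"angular":[0,0,0],"offset":[-2.3,-2.2,-0.6],"claw":0}
    - {"angular":[0,0,0],"offset":[-2.3,-2.2,-0.6],"claw":0}
    - {"angular":[0,0,0],"offset":[-2.3,-2.2,-0.6],"claw":0}
    - {"angular":[0,0,0],"offset":[-2.3,-2.2,-0.6],"claw":0}
    - {"angular":[0,0,0],"offset":[-2.3,-2.2,-0.6],"claw":0}

```text
clock: 0.87
ee_pos: [0.2879, 0.2686, 0.2796]
ee_rot: [0.165, 0.986, 0.0, 0.0]
wrist_force: [0.0, 0.4, 1.1]
gripper_width: -0.0
gripper_force: 0.0
```

arm_command:
  commands:
    - {"angular":[0,0,0],"offset":[-2.3,-2.2,-0.6],"claw":0}
    - {"angular":[0,0,0],"offset":[-2.3,-2.2,-0.6],"claw":0}
    - {"angular":[0,0,0],"offset":[-2.3,-2.2,-0.6],"claw":0}
    - {"angular":[0,0,0],"offset":[-2.3,-2.2,-0.6],"claw":0}
    - {"angular":[0,0,0],"offset":[-2.3,-2.2,-0.6],"claw":0}
    - {"angular":[0,0,0],"offset":[-2.3,-2.2,-0.6],"claw":0}
    - {"angular":[0,0,0],"offset":[-2.3,-2.2,-0.6],"claw":0}
    - {"angular":[0,0,0],"offset":[-2.3,-2.2,-0.6],"claw":0}

```text
clock: 1.53
ee_pos: [0.4046, 0.0421, 0.3276]
ee_rot: [0.165, 0.986, 0.0, 0.0]
wrist_force: [0.8, 1.4, -0.5]
gripper_width: -0.0002
gripper_force: 0.0
```

arm_command:
  commands:
    - {"angular":[0,0,0],"offset":[-2.3,-2.2,-0.6],"claw":0}
    - {"angular":[0,0,0],"offset":[-2.3,-2.2,-0.6],"claw":0}
    - {"angular":[0,0,0],"offset":[-2.3,-2.2,-0.6],"claw":0}
    - {"angular":[0,0,0],"offset":[-2.3,-2.2,-0.6],"claw":0}
    - {"angular":[0,0,6.5],"offset":[-2.3,-2.2,-0.6],"claw":0}
    - {"angular":[0,0,6.5],"offset":[-2.5,-2.0,-0.6],"claw":0}
    - {"angular":[0,0,6.5],"offset":[-2.6,-1.5,0],"claw":0}
    - {"angular":[0,0,6.5],"offset":[0,0,0],"claw":0}

```text
clock: 2.2
ee_pos: [0.507, -0.1572, 0.3619]
ee_rot: [0.387, 0.922, -0.0, -0.001]
wrist_force: [1.2, -0.2, -0.0]
gripper_width: 0.0001
gripper_force: 0.0
```

arm_command:
  commands:
    - {"angular":[0,0,0],"offset":[0,0,0],"claw":0}
    - {"angular":[0,0,0],"offset":[0,0,0],"claw":0}
    - {"angular":[0,0,0],"offset":[0,0,0],"claw":0}

```text
clock: 2.45
ee_pos: [0.5049, -0.1524, 0.3635]
ee_rot: [0.381, 0.925, 0.0, 0.0]
wrist_force: [0.2, 0.2, -0.1]
gripper_width: 0.0004
gripper_force: 0.0
```

```bash
python3 - <<'E'
from h import *
o=env.get_obs();print(o["clock"],o["ee_pos"],R.from_quat(o["ee_rot"]).as_matrix().round(3),o["gripper_width"],o["wrist_force"])
cv2.imwrite("pics/w1.png",cv2.resize(ortho("wrist",.1045,.44,.68,-.37,-.03,.5),None,fx=1,fy=1))
E
```

```text
2.45 [ 0.50489075 -0.15240761  0.36349179] [[-0.71   0.704  0.   ]
 [ 0.704  0.71   0.   ]
 [-0.     0.    -1.   ]] 0.00039266342055061567 [ 0.19983527  0.24762744 -0.07476233]
```

View pics/w1.png

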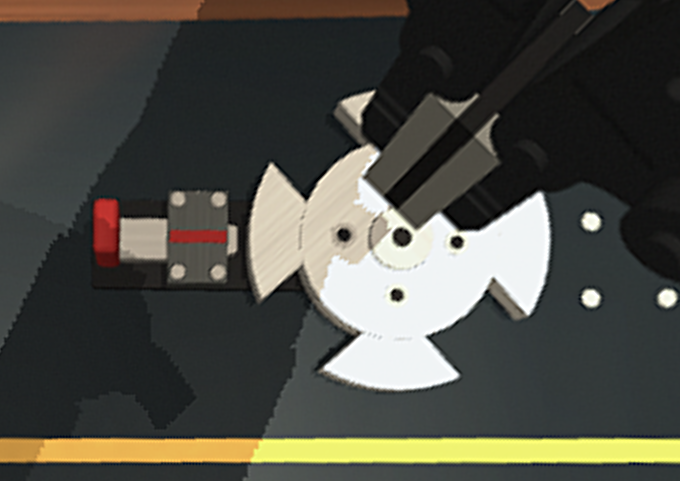

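The orthophoto (0.5 mm per pixel) puts the disc axis at about (401,238), which is world (0.5605, -0.2303). The lock is along +y. Cut-outs are at about 131° and -140°, so the notch is at about -50° and the disc needs about 140° anticlockwise. I'll use the -140° cut-out, since its sweep stays away from the lock.

arm_command:
  commands:
    - {"angular":[0,0,5],"offset":[0,0,0],"claw":0}
    - {"angular":[0,0,0],"offset":[-1.4,-1.1,2.9],"claw":0}
    - {"angular":[0,0,0],"offset":[-1.4,-1.1,2.9],"claw":0}
    - {"angular":[0,0,0],"offset":[-1.4,-1.1,2.9],"claw":0}
    - {"angular":[0,0,0],"offset":[-1.4,-1.1,2.9],"claw":0}
    - {"angular":[0,0,0],"offset":[-1.4,-1.1,2.9],"claw":0}
    - {"angular":[0,0,0],"offset":[-1.4,-1.1,2.9],"claw":0}
    - {"angular":[0,0,0],"offset":[-1.1,-0.8,2.6],"claw":0}

```text
clock: 3.17
ee_pos: [0.5092, -0.2736, 0.162]
ee_rot: [0.421, 0.907, -0.0, 0.0]
wrist_force: [-0.1, -0.5, -0.0]
gripper_width: 0.0002
gripper_force: 0.0
```

arm_command:
  commands:
    - {"angular":[0,0,0],"offset":[0,0,0],"claw":0}
    - {"angular":[0,0,0],"offset":[0,0,0],"claw":0}
    - {"angular":[0,0,0],"offset":[0,0,0],"claw":0}

```text
clock: 3.42
ee_pos: [0.5099, -0.2727, 0.1648]
ee_rot: [0.422, 0.907, -0.0, 0.001]
wrist_force: [0.7, 1.0, -0.6]
gripper_width: -0.0
gripper_force: 0.0
```

```bash
python3 - <<'E'
from h import *
o=env.get_obs();print(R.from_quat(o["ee_rot"]).as_matrix().round(3))
cv2.imwrite("pics/w2.png",ortho("wrist",.1045,.44,.68,-.37,-.03,.5))
E
```

```text
[[-0.644  0.765  0.001]
 [ 0.765  0.644 -0.001]
 [-0.001  0.    -1.   ]]
```

View pics/w2.png

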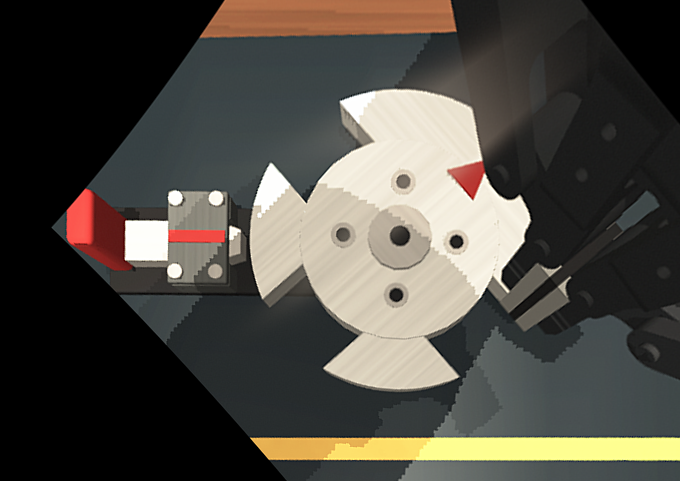

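Refined values from this view: axis pixel (400,239.5), giving (0.5603, -0.2300); cut-outs at about 132.5° and -137.5°. The finger sits over the -137.5° slot, so I'll lower it and ease up to the wall.

arm_command:
  commands:
    - {"angular":[0,0,0],"offset":[0,0,2.5],"claw":0}
    - {"angular":[0,0,0],"offset":[0,0,2.5],"claw":0}
    - {"angular":[0,0,0],"offset":[0,0,2.0],"claw":0}
    - {"angular":[0,0,0],"offset":[-0.3,0,0],"claw":0}
    - {"angular":[0,0,0],"offset":[-0.3,0,0],"claw":0}
    - {"angular":[0,0,0],"offset":[-0.2,0,0],"claw":0}
    - {"angular":[0,0,0],"offset":[-0.2,0,0],"claw":0}
    - {"angular":[0,0,0],"offset":[-0.1,0,0],"claw":0}

```text
clock: 4.13
ee_pos: [0.5176, -0.2825, 0.0947]
ee_rot: [0.423, 0.906, -0.0, 0.001]
wrist_force: [-0.4, 0.8, 0.2]
gripper_width: 0.0
gripper_force: 0.7
```

arm_command:
  commands:
    - {"angular":[0,0,0],"offset":[-0.15,0,0],"claw":0}
    - {"angular":[0,0,0],"offset":[-0.15,0,0],"claw":0}

```text
clock: 4.3
ee_pos: [0.518, -0.2831, 0.0938]
ee_rot: [0.423, 0.906, 0.001, -0.001]
wrist_force: [-5.4, 11.0, 6.5]
gripper_width: -0.0001
gripper_force: 5.6
```

arm_command:
  commands:
    - {"angular":[0,0,-1.75],"offset":[-0.2,0.04,0],"claw":0}
    - {"angular":[0,0,-1.75],"offset":[-0.2,0.04,0],"claw":0}
    - {"angular":[0,0,-3.5],"offset":[-0.4,0.09,0],"claw":0}
    - {"angular":[0,0,-3.5],"offset":[-0.4,0.09,0],"claw":0}
    - {"angular":[0,0,-3.5],"offset":[-0.4,0.09,0],"claw":0}
    - {"angular":[0,0,-3.5],"offset":[-0.4,0.09,0],"claw":0}

```text
clock: 4.8
ee_pos: [0.5352, -0.2931, 0.0936]
ee_rot: [0.278, 0.961, 0.001, -0.001]
wrist_force: [-8.0, 10.7, 6.7]
gripper_width: -0.0001
gripper_force: 5.9
```

```bash
cat > s.py <<'E'
from h import *
o=env.get_obs();M=R.from_quat(o["ee_rot"]).as_matrix();p=o["ee_pos"]-[.5603,-.230,0]
print(o["clock"],"r",np.hypot(*p[:2]),"ang",np.degrees(np.arctan2(p[1],p[0])),"toolx",np.degrees(np.arctan2(M[1,0],M[0,0])),"tool-rel",M.T@p,"F tool",M.T@o["wrist_force"],"z",p[2])
E
python3 s.py
```

```text
4.8 r 0.06787372540755994 ang -111.71793266893286 toolx 147.6922998676531 tool-rel [-0.01219522 -0.06659959 -0.09372483] F tool [12.44726969  4.77263643 -6.66367354] z 0.0936041100245231
```

arm_command:
  commands:
    - {"angular":[0,0,-3.5],"offset":[-0.4,0.09,0],"claw":0}
    - {"angular":[0,0,-3.5],"offset":[-0.4,0.09,0],"claw":0}
    - {"angular":[0,0,-3.5],"offset":[-0.4,0.09,0],"claw":0}
    - {"angular":[0,0,-3.5],"offset":[-0.4,0.09,0],"claw":0}
    - {"angular":[0,0,-3.5],"offset":[-0.4,0.09,0],"claw":0}
    - {"angular":[0,0,-3.5],"offset":[-0.4,0.09,0],"claw":0}
    - {"angular":[0,0,-3.5],"offset":[-0.4,0.09,0],"claw":0}
    - {"angular":[0,0,-3.5],"offset":[-0.4,0.09,0],"claw":0}

```text
clock: 5.47
ee_pos: [0.5668, -0.2976, 0.0935]
ee_rot: [0.038, 0.999, 0.001, -0.002]
wrist_force: [-11.6, 6.9, 6.7]
gripper_width: 0.0001
gripper_force: 6.1
```

```bash
python3 s.py
```

```text
5.4667 r 0.06792273200617685 ang -84.488663026192 toolx 175.66903975973247 tool-rel [-0.01129796 -0.06676447 -0.09360766] F tool [12.08109857  5.99703869 -6.67764226] z 0.09345606016760877
```

arm_command:
  commands:
    - {"angular":[0,0,-3.5],"offset":[-0.41,0.08,0],"claw":0}
    - {"angular":[0,0,-3.5],"offset":[-0.41,0.08,0],"claw":0}
    - {"angular":[0,0,-3.5],"offset":[-0.41,0.08,0],"claw":0}
    - {"angular":[0,0,-3.5],"offset":[-0.41,0.08,0],"claw":0}
    - {"angular":[0,0,-3.5],"offset":[-0.41,0.08,0],"claw":0}
    - {"angular":[0,0,-3.5],"offset":[-0.41,0.08,0],"claw":0}
    - {"angular":[0,0,-3.5],"offset":[-0.41,0.08,0],"claw":0}
    - {"angular":[0,0,-3.5],"offset":[-0.41,0.08,0],"claw":0}

```text
clock: 6.13
ee_pos: [0.5976, -0.2875, 0.0932]
ee_rot: [-0.205, 0.979, 0.001, -0.002]
wrist_force: [-15.2, 2.6, 4.5]
gripper_width: -0.0002
gripper_force: 6.4
```

arm_command:
  commands:
    - {"angular":[0,0,-3.5],"offset":[-0.41,0.08,0],"claw":0}
    - {"angular":[0,0,-3.5],"offset":[-0.41,0.08,0],"claw":0}
    - {"angular":[0,0,-3.5],"offset":[-0.41,0.08,0],"claw":0}
    - {"angular":[0,0,-3.5],"offset":[-0.41,0.08,0],"claw":0}
    - {"angular":[0,0,-3.5],"offset":[-0.41,0.08,0],"claw":0}
    - {"angular":[0,0,-3.5],"offset":[-0.41,0.08,0],"claw":0}
    - {"angular":[0,0,-3.5],"offset":[-0.41,0.08,0],"claw":0}
    - {"angular":[0,0,-3.5],"offset":[-0.41,0.08,0],"claw":0}

```text
clock: 6.8
ee_pos: [0.6202, -0.2643, 0.0932]
ee_rot: [-0.435, 0.9, 0.001, -0.002]
wrist_force: [-14.6, -4.4, 2.7]
gripper_width: 0.0002
gripper_force: 6.3
```

```bash
python3 s.py
```

```text
6.8 r 0.06900256797168136 ang -29.807841850791988 toolx -128.38784448581032 tool-rel [-0.00996498 -0.06793922 -0.09345382] F tool [12.51445532  8.71727395 -2.67292045] z 0.09320568562859248
```

arm_command:
  commands:
    - {"angular":[0,0,-3.5],"offset":[-0.42,0.1,0],"claw":0}
    - {"angular":[0,0,-3.5],"offset":[-0.42,0.1,0],"claw":0}
    - {"angular":[0,0,-3.5],"offset":[-0.42,0.1,0],"claw":0}
    - {"angular":[0,0,-3.5],"offset":[-0.42,0.1,0],"claw":0}
    - {"angular":[0,0,-3.5],"offset":[-0.42,0.1,0],"claw":0}
    - {"angular":[0,0,-3.5],"offset":[-0.42,0.1,0],"claw":0}
    - {"angular":[0,0,-3.5],"offset":[-0.42,0.1,0],"claw":0}
    - {"angular":[0,0,-3.5],"offset":[-0.42,0.1,0],"claw":0}

```text
clock: 7.47
ee_pos: [0.6293, -0.232, 0.0934]
ee_rot: [-0.64, 0.768, -0.001, -0.001]
wrist_force: [-3.4, -10.5, -4.3]
gripper_width: 0.0002
gripper_force: 5.1
```

```bash
python3 s.py; python3 - <<'E'
from h import *
cv2.imwrite("pics/w3.png",ortho("wrist",.1045,.44,.68,-.37,-.03,.5))
E
```

```text
7.4667 r 0.06904966595433021 ang -1.6925698233418036 toolx -100.40446496732869 tool-rel [-0.01018341 -0.06815508 -0.0934622 ] F tool [10.94463923  1.45058439  4.33596474] z 0.09336028572427932
```

View pics/w3.png

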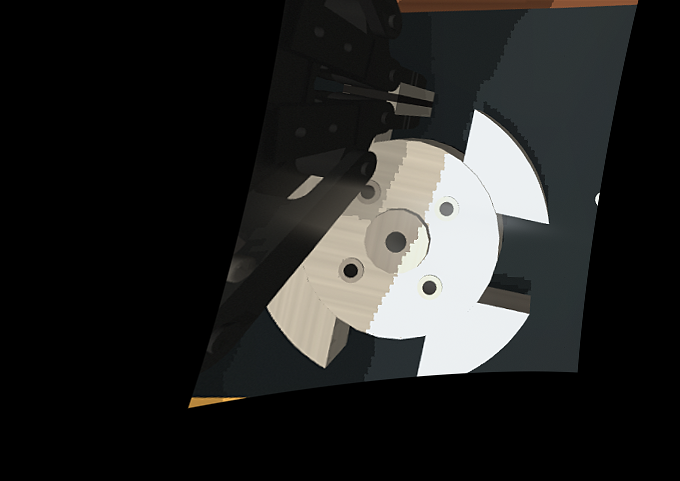

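The disc lobe corners are at (474,109), (549,224) and (530,314), so the opposite cut-out is 11.8° short of straight away from the lock. I'll push the remaining 11.8°.

arm_command:
  commands:
    - {"angular":[0,0,-3],"offset":[-0.36,0.08,0],"claw":0}
    - {"angular":[0,0,-3],"offset":[-0.36,0.08,0],"claw":0}
    - {"angular":[0,0,-3],"offset":[-0.36,0.08,0],"claw":0}
    - {"angular":[0,0,-1.5],"offset":[-0.18,0.04,0],"claw":0}
    - {"angular":[0,0,-0.8],"offset":[-0.1,0.02,0],"claw":0}
    - {"angular":[0,0,0],"offset":[0,0,0],"claw":0}

```text
clock: 8.02
ee_pos: [0.6283, -0.218, 0.0934]
ee_rot: [0.712, -0.702, 0.001, 0.001]
wrist_force: [-1.3, -7.6, -4.5]
gripper_width: 0.0
gripper_force: 3.5
```

```bash
python3 s.py
```

```text
8.0167 r 0.06905678034621279 ang 10.040900938559794 toolx -89.19229674918333 tool-rel [-0.01086647 -0.06810757 -0.09347824] F tool [7.5555213  1.41901746 4.52985582] z 0.09341340623559341
```

arm_command:
  commands:
    - {"angular":[0,0,0],"offset":[0.2,0,0],"claw":0}
    - {"angular":[0,0,0],"offset":[0.5,0,0],"claw":0}
    - {"angular":[0,0,0],"offset":[0,0,-2.5],"claw":0}
    - {"angular":[0,0,0],"offset":[0,0,-3],"claw":0}
    - {"angular":[0,0,0],"offset":[-3,1.7,-3],"claw":0}
    - {"angular":[0,0,0],"offset":[-3,1.7,-3],"claw":0}
    - {"angular":[0,0,0],"offset":[-3,1.7,-3],"claw":0}
    - {"angular":[0,0,0],"offset":[-3,1.7,-3],"claw":0}

```text
clock: 8.68
ee_pos: [0.5642, -0.1145, 0.2593]
ee_rot: [0.712, -0.702, 0.0, -0.0]
wrist_force: [0.5, 0.3, -0.2]
gripper_width: -0.0001
gripper_force: 0.0
```

arm_command:
  commands:
    - {"angular":[0,0,0],"offset":[0,0,0],"claw":0}
    - {"angular":[0,0,0],"offset":[0,0,0],"claw":0}
    - {"angular":[0,0,0],"offset":[0,0,0],"claw":0}

```text
clock: 8.93
ee_pos: [0.5653, -0.1156, 0.2575]
ee_rot: [0.712, -0.702, 0.0, -0.0]
wrist_force: [0.2, 0.5, -0.8]
gripper_width: 0.0001
gripper_force: 0.0
```

```bash
python3 s.py; python3 - <<'E'
from h import *
cv2.imwrite("pics/w4.png",ortho("wrist",.1045,.46,.66,-.27,-.03,.4)) # px 0.4mm
E
```

```text
8.9333 r 0.11447345614809754 ang 87.50907789843677 toolx -89.204303723411 tool-rel [-0.11425609 -0.00663366 -0.2575191 ] F tool [-0.51748713 -0.23981872  0.77846742] z 0.2575080073358861
```

View pics/w4.png

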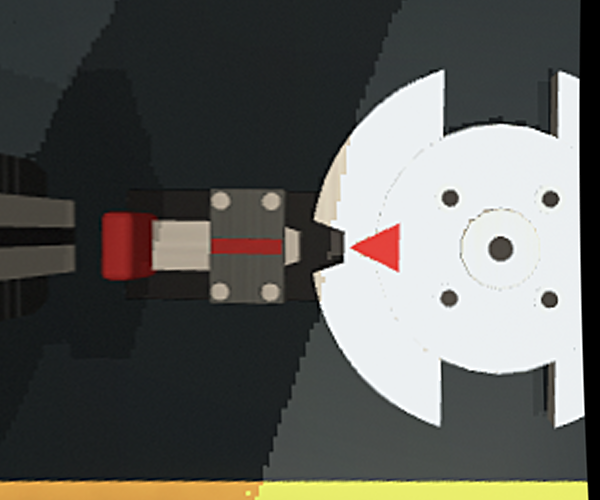

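The notch mouth (rows 221–272, middle 246.5) is in line with the red line and the bolt nose (row 246), so the disc is aligned. Next I'll go behind the knob.

arm_command:
  commands:
    - {"angular":[0,0,0],"offset":[-3.5,0.2,0],"claw":0}
    - {"angular":[0,0,-0.8],"offset":[-3.5,0.1,0],"claw":0}
    - {"angular":[0,0,0],"offset":[0,0,3],"claw":0}
    - {"angular":[0,0,0],"offset":[0,0,3],"claw":0}
    - {"angular":[0,0,0],"offset":[0,0,3],"claw":0}
    - {"angular":[0,0,0],"offset":[0,0,3],"claw":0}
    - {"angular":[0,0,0],"offset":[0,0,2],"claw":0}
    - {"angular":[0,0,0],"offset":[0,0,1.2],"claw":0}

```text
clock: 9.65
ee_pos: [0.5597, -0.0458, 0.1018]
ee_rot: [0.716, -0.698, -0.002, 0.001]
wrist_force: [-0.7, -0.1, -0.1]
gripper_width: -0.0001
gripper_force: 0.0
```

arm_command:
  commands:
    - {"angular":[0,0,0],"offset":[0.5,0,0],"claw":0}
    - {"angular":[0,0,0],"offset":[0.5,0,0],"claw":0}
    - {"angular":[0,0,0],"offset":[0.4,0,0],"claw":0}
    - {"angular":[0,0,0],"offset":[0.2,0,0],"claw":0}
    - {"angular":[0,0,0],"offset":[0.1,0,0],"claw":0}
    - {"angular":[0,0,0],"offset":[0,0,0],"claw":0}

```text
clock: 10.15
ee_pos: [0.5619, -0.0628, 0.1062]
ee_rot: [0.717, -0.697, 0.0, -0.0]
wrist_force: [-0.2, 0.1, 0.1]
gripper_width: 0.0001
gripper_force: 0.0
```

arm_command:
  commands:
    - {"angular":[0,0,1.6],"offset":[0.1,0,0],"claw":0}
    - {"angular":[0,0,0],"offset":[0.1,0,0],"claw":0}
    - {"angular":[0,0,0],"offset":[0.1,0,0],"claw":0}
    - {"angular":[0,0,0],"offset":[0.1,0,0],"claw":0}
    - {"angular":[0,0,0],"offset":[0.1,0,0],"claw":0}
    - {"angular":[0,0,0],"offset":[0.1,0,0],"claw":0}

```text
clock: 10.65
ee_pos: [0.5616, -0.0682, 0.1058]
ee_rot: [0.707, -0.707, -0.0, -0.0]
wrist_force: [-0.4, 2.5, 1.4]
gripper_width: 0.0002
gripper_force: 1.3
```

arm_command:
  commands:
    - {"angular":[0,0,0],"offset":[0.1,0,0],"claw":0}
    - {"angular":[0,0,0],"offset":[0.1,0,0],"claw":0}
    - {"angular":[0,0,0],"offset":[0.1,0,0],"claw":0}
    - {"angular":[0,0,0],"offset":[0.1,0,0],"claw":0}
    - {"angular":[0,0,0],"offset":[0.1,0,0],"claw":0}
    - {"angular":[0,0,0],"offset":[0.1,0,0],"claw":0}

```text
clock: 11.15
ee_pos: [0.5616, -0.0744, 0.1057]
ee_rot: [-0.707, 0.707, -0.0, 0.0]
wrist_force: [0.1, 2.7, 1.9]
gripper_width: 0.0002
gripper_force: 1.3
```

arm_command:
  commands:
    - {"angular":[0,0,0],"offset":[0.1,0,0],"claw":0}
    - {"angular":[0,0,0],"offset":[0.1,0,0],"claw":0}
    - {"angular":[0,0,0],"offset":[0.1,0,0],"claw":0}
    - {"angular":[0,0,0],"offset":[0.1,0,0],"claw":0}
    - {"angular":[0,0,0],"offset":[0.1,0,0],"claw":0}
    - {"angular":[0,0,0],"offset":[0.1,0,0],"claw":0}

```text
clock: 11.65
ee_pos: [0.5616, -0.0804, 0.1057]
ee_rot: [-0.707, 0.707, 0.0, -0.0]
wrist_force: [-0.9, 3.3, 2.2]
gripper_width: -0.0002
gripper_force: 1.3
```

arm_command:
  commands:
    - {"angular":[0,0,0],"offset":[0.1,0,0],"claw":0}
    - {"angular":[0,0,0],"offset":[0.1,0,0],"claw":0}

```text
clock: 11.82
ee_pos: [0.5615, -0.0824, 0.1057]
ee_rot: [-0.707, 0.707, 0.0, -0.0]
wrist_force: [-0.9, 3.1, 1.2]
gripper_width: 0.0
gripper_force: 1.3
```

arm_command:
  commands:
    - {"angular":[0,0,0],"offset":[0.1,0,0],"claw":0}

```text
clock: 11.9
ee_pos: [0.5615, -0.0834, 0.1056]
ee_rot: [-0.707, 0.707, 0.0, -0.0]
wrist_force: [-0.9, 2.1, 2.0]
gripper_width: 0.0002
gripper_force: 1.3
```

arm_command:
  commands:
    - {"angular":[0,0,0],"offset":[0.05,0,0],"claw":0}
    - {"angular":[0,0,0],"offset":[0.05,0,0],"claw":0}

```text
clock: 12.07
ee_pos: [0.5615, -0.0844, 0.1057]
ee_rot: [-0.707, 0.707, 0.0, -0.0]
wrist_force: [-1.5, 2.0, 1.9]
gripper_width: -0.0002
gripper_force: 1.3
```

arm_command:
  commands:
    - {"angular":[0,0,0],"offset":[0.05,0,0],"claw":0}

```text
clock: 12.15
ee_pos: [0.5615, -0.0845, 0.1057]
ee_rot: [-0.707, 0.707, 0.0, 0.0]
wrist_force: [-0.3, 8.0, 3.2]
gripper_width: -0.0
gripper_force: 4.0
```

arm_command:
  commands:
    - {"angular":[0,0,0],"offset":[0.05,0,0],"claw":0}

```text
clock: 12.23
ee_pos: [0.5615, -0.0846, 0.1057]
ee_rot: [0.707, -0.707, -0.001, -0.001]
wrist_force: [-1.0, 11.1, 3.5]
gripper_width: 0.0
gripper_force: 5.8
```

arm_command:
  commands:
    - {"angular":[0,0,0],"offset":[0.05,0,0],"claw":0}
    - {"angular":[0,0,0],"offset":[0,0,0],"claw":0}

```text
clock: 12.4
ee_pos: [0.5615, -0.0846, 0.1057]
ee_rot: [0.707, -0.707, -0.001, -0.001]
wrist_force: [-0.2, 12.3, 3.0]
gripper_width: -0.0003
gripper_force: 6.2
```

arm_command:
  commands:
    - {"angular":[0,0,0],"offset":[0.05,0,0],"claw":0}
    - {"angular":[0,0,0],"offset":[0,0,0],"claw":0}
    - {"angular":[0,0,0],"offset":[0,0,0],"claw":0}

```text
clock: 12.65
ee_pos: [0.5615, -0.0846, 0.1056]
ee_rot: [0.707, -0.707, -0.001, -0.001]
wrist_force: [0.5, 15.5, 4.1]
gripper_width: 0.0001
gripper_force: 7.7
```

```bash
python3 - <<'E'
from h import *
c,T=cam("top");o=env.get_obs();print(o["wrist_force"])
a=env.capture("top")[:,:,::-1][165:240,220:440];cv2.imwrite("pics/t5.png",cv2.resize(a,(792,270),interpolation=cv2.INTER_CUBIC))
E
```

```text
[ 0.50882067 15.47073899  4.0918732 ]
```

Steady at about 15.5 N and no longer moving. I'll hold for half a second, then let go and look.

arm_command:
  commands:
    - {"angular":[0,0,0],"offset":[0,0,0],"claw":0}
    - {"angular":[0,0,0],"offset":[0,0,0],"claw":0}
    - {"angular":[0,0,0],"offset":[0,0,0],"claw":0}
    - {"angular":[0,0,0],"offset":[0,0,0],"claw":0}
    - {"angular":[0,0,0],"offset":[0,0,0],"claw":0}
    - {"angular":[0,0,0],"offset":[0,0,0],"claw":0}

```text
clock: 13.2
ee_pos: [0.5615, -0.0846, 0.1057]
ee_rot: [0.707, -0.707, -0.001, -0.001]
wrist_force: [-0.7, 15.5, 4.5]
gripper_width: -0.0005
gripper_force: 7.7
```

arm_command:
  commands:
    - {"angular":[0,0,0],"offset":[-0.3,0,0],"claw":0}
    - {"angular":[0,0,0],"offset":[-1.2,0,0],"claw":0}
    - {"angular":[0,0,0],"offset":[-1,0,-0.5],"claw":0}
    - {"angular":[0,0,0],"offset":[0,0,-3.5],"claw":0}
    - {"angular":[0,0,0],"offset":[0,0,-3.5],"claw":0}
    - {"angular":[0,0,0],"offset":[2,0,-3.5],"claw":0}
    - {"angular":[0,0,0],"offset":[3,0,-3.5],"claw":0}
    - {"angular":[0,0,0],"offset":[0,0,0],"claw":0}

```text
clock: 13.87
ee_pos: [0.5634, -0.1113, 0.2534]
ee_rot: [-0.707, 0.708, -0.004, 0.001]
wrist_force: [0.7, -0.2, 1.3]
gripper_width: -0.0001
gripper_force: 0.0
```

arm_command:
  commands:
    - {"angular":[0,0,0],"offset":[0,0,0],"claw":0}
    - {"angular":[0,0,0],"offset":[0,0,0],"claw":0}
    - {"angular":[0,0,0],"offset":[0,0,0],"claw":0}

```text
clock: 14.12
ee_pos: [0.5611, -0.1075, 0.2464]
ee_rot: [0.707, -0.707, -0.001, 0.0]
wrist_force: [0.3, 0.1, -0.5]
gripper_width: 0.0002
gripper_force: 0.0
```

```bash
python3 - <<'E'
from h import *
cv2.imwrite("pics/w5.png",ortho("wrist",.1045,.46,.66,-.27,-.03,.4))
E
```

```text
(no output)
```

View pics/w5.png

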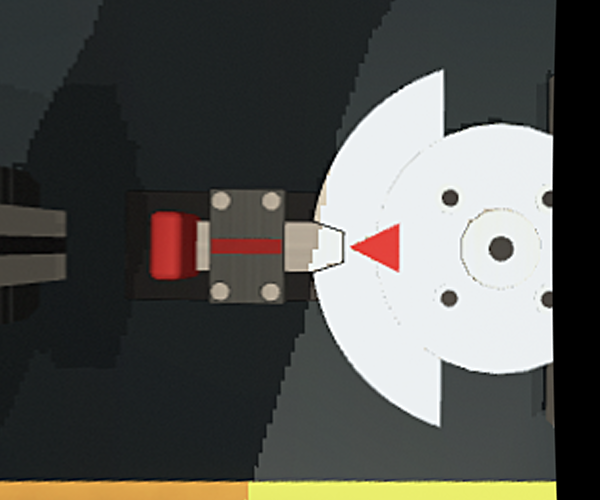

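The bolt's nose fills the notch down to its floor (column 343), the knob has moved to columns 150–197, and the arm touches nothing. Handing in.

```bash
python3 -c "
from cell import env
print(env.sign_off())"
```

```text
the job is handed in; nothing more can be done
None
```

The front disc is turned to the lock and its bolt is fully home, seated with about 15.5 N for at least half a second and then released; the job was handed in at about 14 s, and I touched neither the locked plate nor the loose things.

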